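# Lay the lidded loaf tin down on the loading board

## Task

Load the standing loaf tin next to the one already on the loading board: slide it upright until its foot bears firmly and squarely against the board's front edge, then push high on its lid face so that it tips over that low edge and lies on the board, lid up. Then slide it along from behind and press it for a moment against the steel backstop, so that it stays flush with it, near the middle of its lane. It is thin tinware: never push or bump it with more than 25 N, and leave the other tin, the beaker and the scraper where they are.

Things in the scene. Friction and masses are not known exactly. Their poses are not given: they have to be found in the camera images.
- tin_centre (a point): Centre of the loose lidded loaf tin: bare metal, 96 x 96 mm across, 150 mm long, too wide to grasp. It starts standing on end on the bench (this point 75 mm up). Its z axis runs along its length (up at the start). Its -x face carries the ribbed lid and looks away from the board; its +x face looks to the board. Laid down rightly, its x axis points straight down and z along the board's x.
- tin: The same loaf tin; origin at the centre of the end it starts standing on, same axes. Weighs 0.5 to 0.9 kg. Smooth, friction about 0.3 on everything: on the open bench it slides rather than tips even when pushed 100 mm up; pushed higher than that, with its foot against the board's edge, it tips and falls over by itself from about 35 degrees.
- board: Fixed wooden loading board, 14 mm thick, on the bench; its front edge is the low stop. Origin at bench height on the front edge, in the middle of the free lane. Its x axis is level, along the loading direction from front edge to backstop; the board spans x = 0 to 270 mm and y = -215 to +75 mm.
- backstop: Fixed steel angle bar on the board, 45 mm high, 270 mm wide, its face square to the board's x axis, 185 to 215 mm behind the front edge. Origin in the middle of the free lane, on the board's top (14 mm above the bench), on the face that looks back to the front edge; axes as the board's. The tin's leading end must rest flush on this face.
- neighbour: The same kind of tin, loose, already lying on the board with its lid up, 150 mm to the board's -y side of the free lane, 96 mm high. Origin in the middle of its underside. To be left alone.
- beaker: Loose steel beaker, 84 mm across and 110 mm high, standing on the bench beyond the work; origin at the centre of its foot. To be left alone.
- scraper: Loose bench scraper with a steel blade 100 x 150 mm and a round wooden grip, lying on the bench, 28 mm high; origin under the blade's middle. To be left alone.
There are look-alikes about, which are no part of the job. What is shaped like the tin but orange or yellow is not meant.

How it is judged:
By the outcome, as a careful person would: the job done as asked, in the order asked, and still so for the second after the job is handed in, with the robot touching nothing.
It also fails if it takes over 72 s, if anything falls off the work surface, if the arm or the gripper's body presses on something with over 40 N, if the wrist force passes 120 N, or if a joint passes its speed limit or range.

## Robot

A 7-joint arm with a two-finger parallel gripper is mounted at the origin on the work surface. World frame = base frame: x ahead of the robot, y to its left, z up, the work surface at z = 0. Lengths are in m, angles in rad, forces in N, time in s.
With the tool pointing down it reaches from about 0.425 to 0.875 m from the base axis. Payload 4.7 kg.
Tool frame: the origin (TCP) lies midway between the tips of the shut fingers; the grasp point (between the pads) lies 19 mm behind it; z points along the fingers, x is the direction in which the jaws open and shut, and the axes are right-handed (so a half turn about z gives the same grasp; the last joint's range is limited). The gripper opens to 87 mm and grips with 3 to 60 N. Pads are 19 mm wide; open, the fingers measure 117 mm over their backs; the gripper's body (75 mm by 190 mm) begins 51 mm behind the grasp point.
Start: joints at [-1.267, 0.321, -0.07, 1.45, 0.023, 1.371, -0.057], TCP at [0.186, 0.623, 0.223] pointing down, gripper open.
Joint ranges: [-2.86, 2.86], [-0.3, 2.09], [-1.38, 1.24], [0.06, 2.45], [-1.56, 4.7], [0.09, 2.05], [-2.69, 2.69]. Speed limits (rad/s): [2.57, 2.57, 3.14, 3.14, 3.14, 3.14, 3.14].

## Interface

Orientations are given as a rotation vector (axis times angle).
In Python, from bench import get_state, eyes, ticket gives the robot as it stands.
- The arm moves only by the tool carry_out, never from a script. Its argument "motion" is a list of rows, each a list of 2 entries, a list of its own where there are three numbers: the shift along the world's x, y, z in m, then the turn about the world's z in rad. A call has 1 to 20 rows; each row is the pose to reach, as a shift and turn from the pose commanded when the call began; what a row does not reach only later rows make up. A row lasts 1/10 s, in which the tool goes at most 50 mm and 8.59 degrees, less where a joint would pass 70% of its speed; a pose out of reach is approached as far as the arm can. A call with a gripper value outside its range is refused whole. "grip" is the gripper command: -1 is fully open, 1 is shut, values between are in proportion, set as the call begins (left out, the last holds). The fingers move at their own pace and stop on an object; "squeeze" is the grip in N (left out, the last holds). Time passes only in rows, so rows that repeat a pose let the fingers close. It gives the time, the measured TCP pose, the force and the opening at its end, in the units of the state.
- get_state(): the state, without advancing time (a new reading comes with each control period).
- eyes.get_image(name): name is "scene" or "side" or "wrist"; returns a dict with "pixels" (384x512x3 uint8, blue, green, red), "mtx" (3x3 intrinsics, pixels), "extrinsics" (4x4, takes a point from camera to world coordinates). Camera axes: x right, y down, z forward; pixel columns grow to the right and rows downward; lengths in m; the calibration is good to about 2 mm. A picture is of the moment at which its call begins. There is no depth.
- ticket.close_job(): hands the job in, once; it reports no verdict.
The state is a dict: "time": time; "joint_positions": joint angles; "qd": joint speeds; "joint_torque": joint torques, N m; "position": TCP position; "tool_rot": TCP orientation; "ft_force": force on the tool from outside, world axes, zero at the start; "torque": the same for the moment, N m; "grip_width": opening from 0.0 (shut) to 1.0 (fully open).
Only numpy, scipy, OpenCV 4.12 (cv2) and the standard library are available. Lean on these libraries where they do the work, as an engineer would, in place of code of your own. Each camera call takes 0.05 s, during which the arm holds its last target. There are 200 camera calls.

## Working session

There is one attempt and no reset: what is moved stays moved. The work goes in short steps, Python scripts to look and compute and a tool call to move; the robot and the scene stay as the last step left them, time stands still between calls to the robot, and variables do not carry over. Pictures are saved under pics/ and viewed, about 8 in all and at most 12, crops included, and the job is handed in when it is done.

Besides the shell and the picture viewer there is one more tool, called after "Call:" by a JSON object that holds its "method" and its "body", one argument or row to a line. carry_out: Moves the arm, as the interface text tells. Its arguments: {"type":"object","properties":{"motion":{"type":"array","items":{"type":"array"}},"grip":{"type":"number"},"squeeze":{"type":"number"}},"required":["motion"]}

```bash
mkdir -p pics; ls
python3 - <<'E'
from bench import get_state, eyes
import cv2,numpy as np
s=get_state();print({k:np.round(v,3).tolist() for k,v in s.items()})
for n in["scene","side"]:
    d=eyes.get_image(n);cv2.imwrite(f"pics/{n}0.png",d["pixels"]);np.savez(f"{n}.npz",K=d["mtx"],T=d["extrinsics"]);print(n,np.round(d["mtx"],1).tolist(),np.round(d["extrinsics"],3).tolist())
a=cv2.imread("pics/scene0.png");cv2.imwrite("pics/scene0b.png",cv2.resize(a,(800,600),interpolation=2))
a=cv2.imread("pics/side0.png");cv2.imwrite("pics/side0b.png",cv2.resize(a,(800,600),interpolation=2))
E
```

```text
pics
{'time': 0.0, 'joint_positions': [-1.267, 0.322, -0.07, 1.452, 0.023, 1.371, -0.057], 'qd': [-0.001, 0.001, 0.0, -0.0, 0.001, -0.001, -0.0], 'joint_torque': [0.0, -49.13, -0.404, -31.253, -0.064, 0.044, 0.0], 'position': [0.186, 0.622, 0.221], 'tool_rot': [2.518, 1.877, -0.002], 'ft_force': [0.141, 0.305, -0.495], 'torque': [-0.003, -0.001, 0.034], 'grip_width': 1.0}
scene [[384.2, 0.0, 259.7], [0.0, 384.2, 188.4], [0.0, 0.0, 1.0]] [[0.115, 0.625, -0.772, 1.277], [0.993, -0.088, 0.077, -0.136], [-0.02, -0.776, -0.631, 0.622], [0.0, 0.0, 0.0, 1.0]]
side [[357.1, 0.0, 262.0], [0.0, 357.1, 194.6], [0.0, 0.0, 1.0]] [[0.946, -0.219, 0.238, 0.412], [-0.324, -0.678, 0.66, -0.61], [0.017, -0.702, -0.712, 0.608], [0.0, 0.0, 0.0, 1.0]]
```

View pics/scene0b.png

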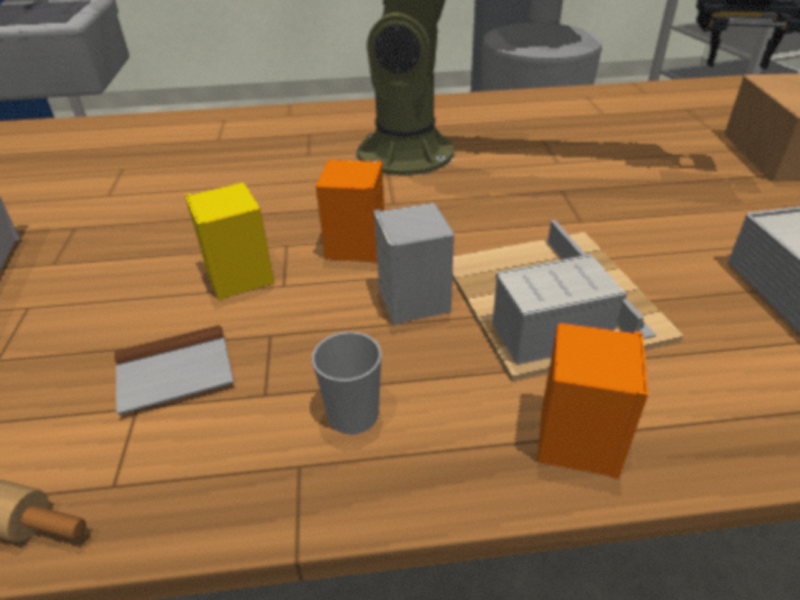

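View pics/side0b.png

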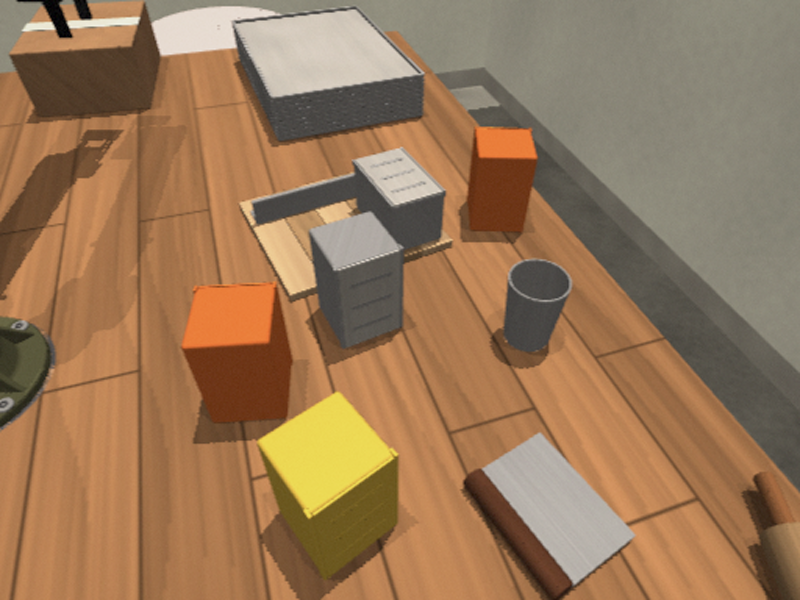

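The scene picture shows four tin-shaped things:
- Grey standing at scene (410,260): bare metal, and the side view shows its ribbed lid face looking away from the board. This is the one meant.
- Orange at (350,210) and (595,400), and yellow at (230,240): decoys.
- Grey lying at (555,310): the neighbour.

I'll confirm this in an enlarged crop.

Run:
```python
import cv2,numpy as np
a=cv2.imread("pics/scene0.png")[125:245,235:440];b=cv2.imread("pics/side0.png")[90:230,145:295]
a=cv2.resize(a,None,fx=3.9,fy=3.9,interpolation=2);cv2.imwrite("pics/c1.png",a)
b=cv2.resize(b,None,fx=4,fy=4,interpolation=2);cv2.imwrite("pics/c2.png",b)
```

```text
(no output)
```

View pics/c1.png

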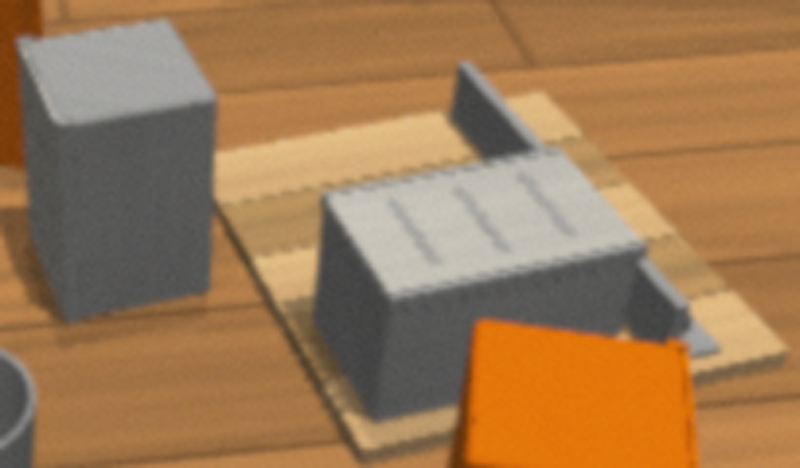

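View pics/c2.png

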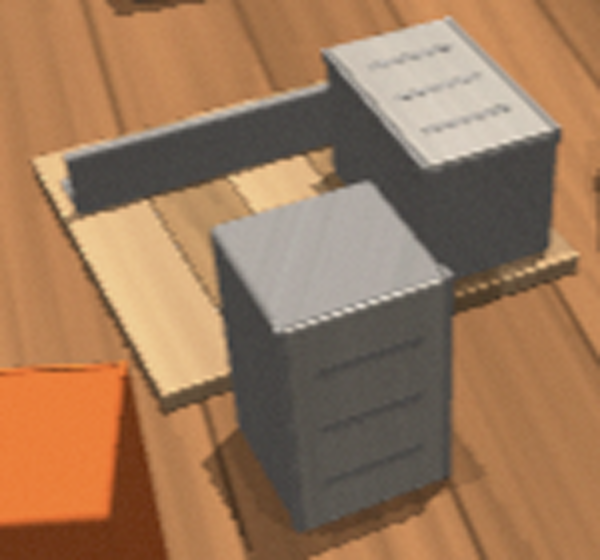

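```bash
cat > h.py <<'E'
import numpy as np,cv2
from scipy.optimize import least_squares
C={n:np.load(n+".npz") for n in("scene","side")}
def proj(n,P):
    T=np.linalg.inv(C[n]["T"]);q=(T[:3,:3]@np.asarray(P,float).T).T+T[:3,3];q=q@C[n]["K"].T;return q[:,:2]/q[:,2:]
def place(p,L):
    c,s=np.cos(p[2]),np.sin(p[2]);L=np.asarray(L,float)/1000
    return np.c_[p[0]+c*L[:,0]-s*L[:,1],p[1]+s*L[:,0]+c*L[:,1],L[:,2]]
def fit(obs,p0):
    f=lambda p:np.concatenate([(proj(n,place(p,[o[0] for o in O]))-[o[1] for o in O]).ravel() for n,O in obs.items()])
    r=least_squares(f,p0,loss="soft_l1");return r.x,np.round(f(r.x).reshape(-1,2),1)
def sc(u,v):return (235+u/3.9,125+v/3.9)
def sd(u,v):return (145+u/4,90+v/4)
E
python3 - <<'E'
from h import *
b={"scene":[((0,-215,14),sc(365,450)),((270,-215,14),sc(785,350)),((270,75,14),sc(545,95))],"side":[((0,75,14),sd(163,400)),((270,75,14),sd(38,158)),((0,-215,14),sd(578,258))]}
t={"scene":[((-48,48,150),sc(22,40)),((48,48,150),sc(165,20)),((48,-48,150),sc(215,98)),((-48,-48,150),sc(62,124)),((-48,-48,0),sc(70,320)),((48,-48,0),sc(208,292))],
"side":[((48,48,150),sd(215,232)),((48,-48,150),sd(368,182)),((-48,-48,150),sd(448,272)),((-48,48,150),sd(277,328)),((-48,48,0),sd(300,530)),((-48,-48,0),sd(447,478))]}
n={"scene":[((-75,48,110),sc(325,195)),((75,48,110),sc(558,150)),((75,-48,110),sc(642,243)),((-75,-48,110),sc(390,297))],
"side":[((-75,48,110),sd(425,165)),((-75,-48,110),sd(560,130)),((75,48,110),sd(323,52)),((75,-48,110),sd(450,18))]}
P={}
for k,o,p0 in(("board",b,(.5,.1,1.5)),("tin",t,(.5,0,1.5)),("neigh",n,(.6,.2,1.5))):
    P[k],r=fit(o,p0);print(k,P[k].round(4),np.degrees(P[k][2]).round(1),r.tolist())
B=P["board"];c,s=np.cos(B[2]),np.sin(B[2]);R=np.array([[c,s],[-s,c]])
for k in("tin","neigh"):print(k,"in board",(R@(P[k][:2]-B[:2])).round(4))
# backstop: end position in board frame
def ray(nm,uv,z):
    K,T=C[nm]["K"],C[nm]["T"];d=T[:3,:3]@np.linalg.inv(K)@[*uv,1];return (T[:3,3]+d*(z-T[2,3])/d[2])[:2]
for nm,uv,z in(("side",sd(72,160),.059),("side",sd(80,213),.014),("scene",sc(462,65),.059),("side",sd(325,88),.059),("side",sd(335,145),.014)):print(nm,z,(R@(ray(nm,uv,z)-B[:2])).round(4))
for nm,uv in(("scene",(350*.64,335*.64)),("scene",(350*.64,430*.64)),("scene",(328*.64,163*.64)),("scene",(383*.64,165*.64)),("side",(280*.64,415*.64)),("side",(210*.64,420*.64))):print(nm,uv,ray(nm,uv,.15 if uv[1]<110 else 0).round(3))
np.save("B.npy",B)
E
```

```text
board [0.5183 0.0256 1.7333] 99.3 [[-1.2, 0.5], [0.9, 0.6], [-0.8, -0.9], [-0.4, -0.9], [-1.8, -0.1], [0.8, -0.7]]
tin [ 0.5351 -0.0482  1.7452] 100.0 [[-1.4, -0.2], [0.7, -1.7], [1.7, -0.8], [-0.8, 0.3], [-0.6, 1.5], [1.5, 0.6], [-3.4, -2.0], [0.1, -2.2], [1.3, 0.5], [-0.3, 1.5], [-0.6, 1.6], [0.9, -0.5]]
neigh [0.6556 0.1369 1.7303] 99.1 [[-1.8, -0.6], [-0.1, -0.9], [1.4, 0.7], [-0.3, 0.7], [-0.4, 1.0], [0.8, -0.6], [-0.7, -0.9], [0.0, -0.8]]
tin in board [-0.0756 -0.0047]
neigh in board [ 0.0876 -0.1536]
side 0.059 [0.1888 0.062 ]
side 0.014 [0.1927 0.0636]
scene 0.059 [0.1933 0.0625]
side 0.059 [ 0.1928 -0.1197]
side 0.014 [ 0.1876 -0.1225]
scene (224.0, 214.4) [ 0.602 -0.156]
scene (224.0, 275.2) [ 0.782 -0.164]
scene (209.92000000000002, 104.32000000000001) [ 0.328 -0.17 ]
scene (245.12, 105.60000000000001) [ 0.35  -0.077]
side (179.20000000000002, 265.6) [ 0.394 -0.183]
side (134.4, 268.8) [ 0.31  -0.163]
```

The crops confirm it: the grey tin has lid ribs facing away from the board. The fits put it 28 mm short of the edge, about centred in the lane and nearly square to it. The backstop face is at board x ≈ 0.191, inside the given 185–215 mm. I'll move behind the tin at height.

Call:
{"method": "carry_out", "body": {
  "motion": [
    [[0.264,-0.273,0.02],-0.6],
    [[0.264,-0.273,0.02],-0.6],
    [[0.264,-0.273,0.02],-0.6],
    [[0.264,-0.273,0.02],-0.6],
    [[0.264,-0.273,0.02],-0.6],
    [[0.264,-0.273,0.02],-0.6],
    [[0.264,-0.273,0.02],-0.6],
    [[0.264,-0.273,0.02],-0.6],
    [[0.36,-0.76,0.02],-1.12],
    [[0.36,-0.76,0.02],-1.12],
    [[0.36,-0.76,0.02],-1.12],
    [[0.36,-0.76,0.02],-1.12],
    [[0.36,-0.76,0.02],-1.12],
    [[0.36,-0.76,0.02],-1.12],
    [[0.36,-0.76,0.02],-1.12],
    [[0.36,-0.76,0.02],-1.12],
    [[0.36,-0.76,0.02],-1.12],
    [[0.36,-0.76,0.02],-1.12],
    [[0.36,-0.76,0.02],-1.12],
    [[0.36,-0.76,0.02],-1.12]
  ],
  "grip": 0.0
}}

```text
time: 2.1
position: [0.5453, -0.1383, 0.2421]
tool_rot: [3.132, 0.248, -0.002]
ft_force: [-0.2, 0.7, 0.3]
grip_width: 0.498
```

Call:
{"method": "carry_out", "body": {
  "motion": [
    [[0,0,-0.04],0],
    [[0,0,-0.08],0],
    [[0,0,-0.12],0],
    [[0,0,-0.145],0],
    [[0,0,-0.153],0],
    [[0,0,-0.153],0]
  ]
}}

```text
time: 2.7
position: [0.5452, -0.1354, 0.0887]
tool_rot: [-3.13, -0.256, 0.003]
ft_force: [-0.9, 0.2, -0.3]
grip_width: 0.5
```

```bash
cat > snap.py <<'E'
import sys,cv2,numpy as np
from bench import get_state,eyes
k=sys.argv[1];ims=[]
for n,(x0,y0,x1,y1) in(("scene",(180,90,440,250)),("side",(100,60,320,240))):
    p=eyes.get_image(n)["pixels"];cv2.imwrite(f"pics/{n}_{k}.png",p);ims.append(cv2.resize(p[y0:y1,x0:x1],(400,int(400*(y1-y0)/(x1-x0))),interpolation=2) if len(sys.argv)<3 else p)
h=max(i.shape[0] for i in ims);cv2.imwrite(f"pics/pair_{k}.png",np.hstack([np.vstack([i,np.zeros((h-i.shape[0],i.shape[1],3),np.uint8)]) for i in ims]))
s=get_state();print(s["time"],np.round(s["position"],4),np.round(s["ft_force"],2),np.round(s["torque"],2))
E
python3 snap.py a
```

```text
2.8 [ 0.5469 -0.1365  0.091 ] [ 0.22 -0.49  2.01] [-0.07 -0.    0.05]
```

View pics/pair_a.png

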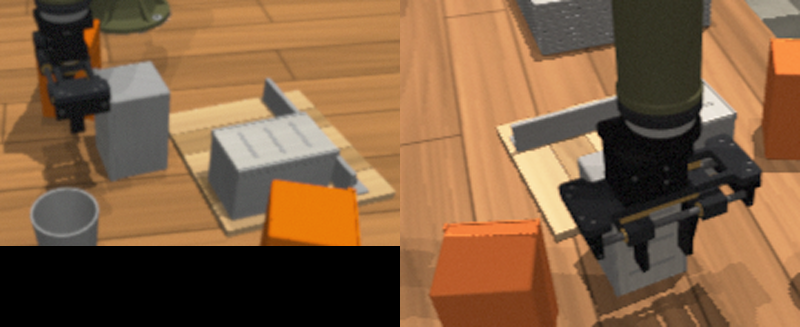

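Call:
{"method": "carry_out", "body": {
  "motion": [
    [[-0.001,0.006,0],0],
    [[-0.002,0.012,0],0],
    [[-0.003,0.018,0],0],
    [[-0.0035,0.022,0],0],
    [[-0.004,0.024,0],0],
    [[-0.0043,0.026,0],0],
    [[-0.0046,0.028,0],0],
    [[-0.005,0.03,0],0],
    [[-0.0053,0.032,0],0],
    [[-0.0056,0.034,0],0],
    [[-0.0059,0.036,0],0],
    [[-0.0062,0.038,0],0]
  ]
}}

```text
time: 4.0
position: [0.5395, -0.0994, 0.0896]
tool_rot: [3.131, 0.252, 0.0]
ft_force: [-0.5, -1.2, -1.2]
grip_width: 0.501
```

Call:
{"method": "carry_out", "body": {
  "motion": [
    [[-0.0003,0.002,0],0],
    [[-0.0006,0.004,0],0],
    [[-0.001,0.006,0],0],
    [[-0.0013,0.008,0],0],
    [[-0.0016,0.01,0],0],
    [[-0.0019,0.012,0],0],
    [[-0.0023,0.014,0],0]
  ]
}}

```text
time: 4.7
position: [0.5373, -0.0849, 0.0896]
tool_rot: [3.131, 0.253, 0.0]
ft_force: [0.7, -2.0, 0.0]
grip_width: 0.504
```

Call:
{"method": "carry_out", "body": {
  "motion": [
    [[-0.0002,0.001,0],0],
    [[-0.0003,0.002,0],0],
    [[-0.0005,0.003,0],0],
    [[-0.0006,0.004,0],0]
  ]
}}

```text
time: 5.1
position: [0.5366, -0.0811, 0.0896]
tool_rot: [3.131, 0.252, -0.0]
ft_force: [-0.1, -1.1, -0.1]
grip_width: 0.498
```

Call:
{"method": "carry_out", "body": {
  "motion": [
    [[-0.0002,0.001,0],0],
    [[-0.0003,0.002,0],0],
    [[-0.0003,0.002,0],0]
  ]
}}

```text
time: 5.4
position: [0.5363, -0.0788, 0.0895]
tool_rot: [-3.131, -0.253, 0.0]
ft_force: [0.4, -1.3, 0.2]
grip_width: 0.501
```

```bash
python3 snap.py b
python3 - <<'E'
import cv2
a=cv2.imread("pics/scene_b.png")[110:220,225:345]
b=cv2.imread("pics/side_b.png")[110:220,180:300]
import numpy as np
cv2.imwrite("pics/cb.png",cv2.resize(np.hstack([a,b]),None,fx=3.3,fy=3.3,interpolation=2))
E
```

```text
5.5 [ 0.5363 -0.0788  0.0895] [-0.26 -1.28 -1.36] [-0.35 -0.03  0.03]
```

View pics/cb.png

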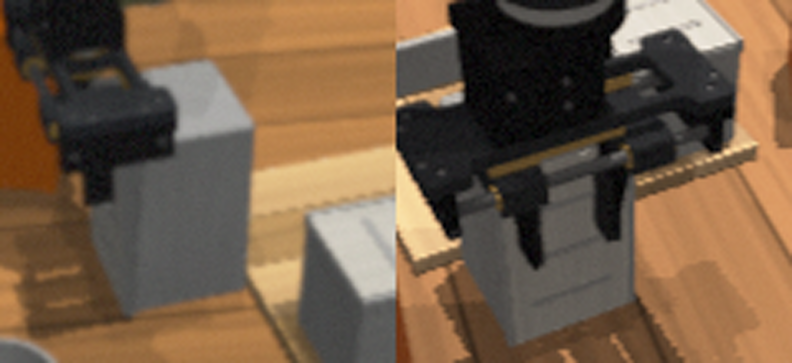

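The pair shows the tin upright and square, its foot corner at about (245,290) right at the board's edge. I'll creep on until the force rises.

Call:
{"method": "carry_out", "body": {
  "motion": [
    [[-0.0002,0.001,0],0],
    [[-0.0003,0.002,0],0],
    [[-0.0003,0.002,0],0]
  ]
}}

```text
time: 5.8
position: [0.5361, -0.0772, 0.0897]
tool_rot: [3.131, 0.253, 0.0]
ft_force: [0.7, -2.1, -0.3]
grip_width: 0.501
```

Call:
{"method": "carry_out", "body": {
  "motion": [
    [[-0.0002,0.001,0],0],
    [[-0.0003,0.002,0],0],
    [[-0.0003,0.002,0],0]
  ]
}}

```text
time: 6.1
position: [0.5363, -0.0766, 0.0902]
tool_rot: [3.129, 0.252, 0.002]
ft_force: [0.4, -5.4, 2.6]
grip_width: 0.499
```

```bash
python3 -c "
from bench import get_state;s=get_state();print(s['position'],s['ft_force'],s['torque'])"
```

```text
[ 0.53626217 -0.0765724   0.09023676] [ 0.42011377 -5.37414033  2.57315632] [-1.28991307 -0.00338043  0.19273063]
```

Call:
{"method": "carry_out", "body": {
  "motion": [
    [[-0.0001,0.0005,0],0],
    [[-0.0002,0.001,0],0],
    [[-0.0002,0.001,0],0],
    [[-0.0002,0.001,0],0]
  ]
}}

```text
time: 6.5
position: [0.5363, -0.0763, 0.0905]
tool_rot: [3.129, 0.251, 0.003]
ft_force: [0.6, -6.3, 2.9]
grip_width: 0.495
```

Firm contact: 6.3 N with no further advance. I'll back off, rise, and push high.

Call:
{"method": "carry_out", "body": {
  "motion": [
    [[0.001,-0.006,0],0],
    [[0.002,-0.014,0],0],
    [[0.002,-0.014,0.02],0],
    [[0.002,-0.014,0.042],0],
    [[0.002,-0.014,0.042],0]
  ]
}}

```text
time: 7.0
position: [0.5395, -0.088, 0.1341]
tool_rot: [-3.131, -0.253, -0.007]
ft_force: [1.1, -0.1, -0.0]
grip_width: 0.501
```

Call:
{"method": "carry_out", "body": {
  "motion": [
    [[-0.0005,0.003,0],0],
    [[-0.001,0.006,0],0],
    [[-0.0013,0.008,0],0],
    [[-0.0016,0.01,0],0],
    [[-0.0019,0.012,0],0],
    [[-0.0023,0.014,0],0],
    [[-0.0026,0.016,0],0],
    [[-0.0029,0.018,0],0]
  ]
}}

```text
time: 7.8
position: [0.535, -0.0708, 0.132]
tool_rot: [3.131, 0.251, 0.002]
ft_force: [0.2, -3.9, 2.3]
grip_width: 0.497
```

```bash
python3 snap.py c
```

```text
7.9 [ 0.535  -0.0701  0.1319] [ 1.2  -3.75  2.74] [-0.91 -0.05  0.07]
```

View pics/pair_c.png

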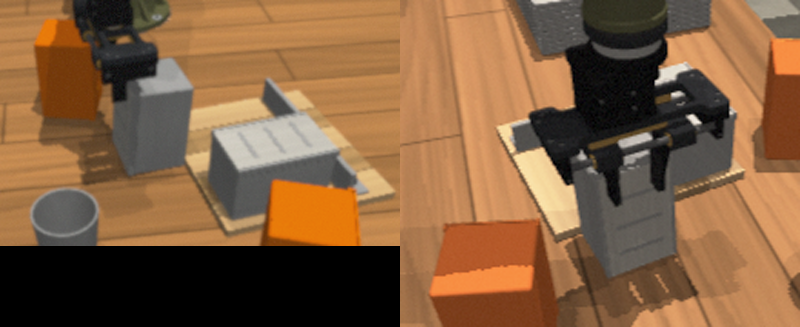

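The tin has begun to lean, with its foot at the edge and about 4 N on it. I'll continue while rising slightly.

Call:
{"method": "carry_out", "body": {
  "motion": [
    [[-0.0005,0.003,0.001],0],
    [[-0.001,0.006,0.002],0],
    [[-0.0015,0.009,0.003],0],
    [[-0.002,0.012,0.004],0],
    [[-0.0024,0.015,0.005],0],
    [[-0.0029,0.018,0.006],0],
    [[-0.0034,0.021,0.007],0],
    [[-0.0039,0.024,0.008],0],
    [[-0.0044,0.027,0.009],0],
    [[-0.0049,0.03,0.01],0]
  ]
}}

```text
time: 8.9
position: [0.5296, -0.0395, 0.1416]
tool_rot: [-3.131, -0.253, 0.0]
ft_force: [-0.4, -2.5, 2.8]
grip_width: 0.5
```

Call:
{"method": "carry_out", "body": {
  "motion": [
    [[-0.0005,0.003,0.001],0],
    [[-0.001,0.006,0.002],0],
    [[-0.0015,0.009,0.003],0],
    [[-0.002,0.012,0.004],0],
    [[-0.0024,0.015,0.005],0]
  ]
}}

```text
time: 9.4
position: [0.5272, -0.0246, 0.1466]
tool_rot: [-3.131, -0.253, 0.0]
ft_force: [-0.1, -0.6, 1.4]
grip_width: 0.501
```

```bash
python3 snap.py d
```

```text
9.5 [ 0.5272 -0.0241  0.1465] [-0.1   0.31  0.7 ] [-0.25  0.06  0.02]
```

View pics/pair_d.png

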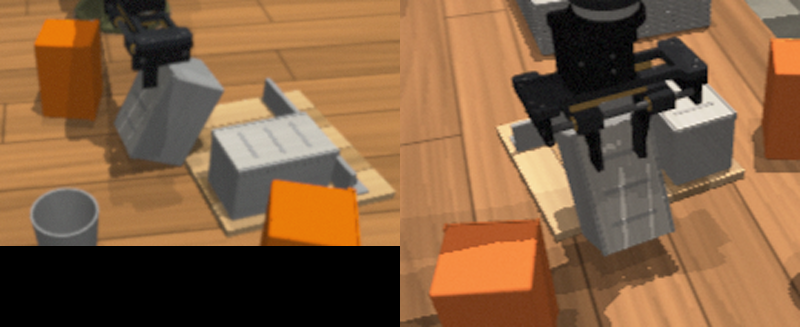

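It now leans about 25–30° and the force is dropping. A little more.

Call:
{"method": "carry_out", "body": {
  "motion": [
    [[-0.0005,0.003,0.001],0],
    [[-0.001,0.006,0.002],0],
    [[-0.0015,0.009,0.003],0],
    [[-0.002,0.012,0.004],0],
    [[-0.0024,0.015,0.005],0],
    [[-0.0024,0.015,0.005],0],
    [[-0.0024,0.015,0.005],0]
  ]
}}

```text
time: 10.2
position: [0.525, -0.0099, 0.1516]
tool_rot: [-3.131, -0.253, -0.0]
ft_force: [1.4, -0.3, -0.3]
grip_width: 0.496
```

Call:
{"method": "carry_out", "body": {
  "motion": [
    [[0.004,-0.025,0.01],0],
    [[0.008,-0.05,0.02],0],
    [[0.013,-0.08,0.02],0],
    [[0.013,-0.08,0.02],0],
    [[0.013,-0.08,0.02],0]
  ]
}}

```text
time: 10.7
position: [0.5378, -0.0907, 0.1715]
tool_rot: [-3.131, -0.249, 0.0]
ft_force: [-0.1, 0.9, -0.6]
grip_width: 0.503
```

```bash
python3 snap.py e
```

```text
10.8 [ 0.5378 -0.0889  0.1713] [-0.13  0.43  0.01] [-0.09  0.04  0.02]
```

View pics/pair_e.png

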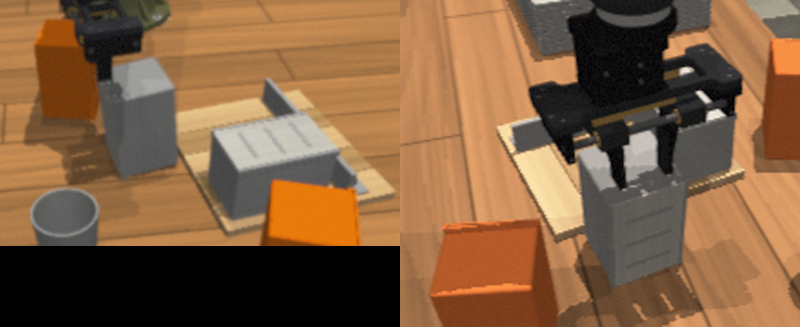

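It rocked back upright: I retreated before it had gone past balance. Its foot is now about 10 mm short of the edge. I'll redo the foot press and then the tip, this time without retreating early.

Call:
{"method": "carry_out", "body": {
  "motion": [
    [[0.004,-0.025,0],0],
    [[0.0065,-0.04,0],0],
    [[0.0065,-0.04,-0.04],0],
    [[0.0065,-0.04,-0.075],0],
    [[0.0065,-0.04,-0.082],0],
    [[0.0065,-0.04,-0.082],0]
  ]
}}

```text
time: 11.4
position: [0.5436, -0.1289, 0.0886]
tool_rot: [-3.131, -0.255, 0.005]
ft_force: [0.0, -0.6, 0.1]
grip_width: 0.501
```

Call:
{"method": "carry_out", "body": {
  "motion": [
    [[-0.0008,0.005,0],0],
    [[-0.0016,0.01,0],0],
    [[-0.0024,0.015,0],0],
    [[-0.003,0.018,0],0],
    [[-0.0034,0.021,0],0],
    [[-0.0039,0.024,0],0],
    [[-0.0044,0.027,0],0],
    [[-0.0049,0.03,0],0],
    [[-0.0053,0.033,0],0],
    [[-0.0057,0.035,0],0]
  ]
}}

```text
time: 12.4
position: [0.5387, -0.0948, 0.0895]
tool_rot: [3.131, 0.253, 0.0]
ft_force: [0.5, 0.3, 0.2]
grip_width: 0.502
```

Call:
{"method": "carry_out", "body": {
  "motion": [
    [[-0.0003,0.002,0],0],
    [[-0.0006,0.004,0],0],
    [[-0.001,0.006,0],0],
    [[-0.0013,0.008,0],0]
  ]
}}

```text
time: 12.8
position: [0.5374, -0.0875, 0.0896]
tool_rot: [3.131, 0.252, 0.0]
ft_force: [0.7, -2.3, 0.7]
grip_width: 0.496
```

Call:
{"method": "carry_out", "body": {
  "motion": [
    [[-0.0003,0.002,0],0],
    [[-0.0005,0.003,0],0],
    [[-0.0006,0.004,0],0]
  ]
}}

```text
time: 13.1
position: [0.5369, -0.0834, 0.0896]
tool_rot: [3.131, 0.252, 0.0]
ft_force: [0.2, -1.2, -0.5]
grip_width: 0.501
```

Sliding with about 1.5 N; contact was at y ≈ -0.0766.

Call:
{"method": "carry_out", "body": {
  "motion": [
    [[-0.0003,0.002,0],0],
    [[-0.0006,0.004,0],0],
    [[-0.0008,0.005,0],0],
    [[-0.001,0.006,0],0],
    [[-0.001,0.006,0],0]
  ]
}}

```text
time: 13.6
position: [0.536, -0.0772, 0.0897]
tool_rot: [3.131, 0.253, 0.001]
ft_force: [0.0, -2.7, -0.2]
grip_width: 0.498
```

Call:
{"method": "carry_out", "body": {
  "motion": [
    [[-0.0002,0.001,0],0],
    [[-0.0003,0.002,0],0],
    [[-0.0005,0.003,0],0],
    [[-0.0005,0.003,0],0],
    [[-0.0005,0.003,0],0],
    [[-0.0005,0.003,0],0]
  ]
}}

```text
time: 14.2
position: [0.5361, -0.0763, 0.0905]
tool_rot: [3.129, 0.251, 0.003]
ft_force: [1.2, -5.9, 2.7]
grip_width: 0.499
```

Call:
{"method": "carry_out", "body": {
  "motion": [
    [[0.001,-0.006,0],0],
    [[0.002,-0.014,0],0],
    [[0.002,-0.014,0.02],0],
    [[0.002,-0.014,0.042],0],
    [[0.002,-0.014,0.042],0]
  ]
}}

```text
time: 14.7
position: [0.5392, -0.0879, 0.134]
tool_rot: [-3.13, -0.253, -0.007]
ft_force: [0.2, -0.1, -0.1]
grip_width: 0.499
```

Call:
{"method": "carry_out", "body": {
  "motion": [
    [[-0.0005,0.003,0],0],
    [[-0.001,0.006,0],0],
    [[-0.0013,0.008,0],0],
    [[-0.0016,0.01,0],0],
    [[-0.0019,0.012,0],0],
    [[-0.0023,0.014,0],0],
    [[-0.0026,0.016,0],0],
    [[-0.003,0.019,0.001],0],
    [[-0.0036,0.022,0.002],0],
    [[-0.004,0.025,0.003],0],
    [[-0.0045,0.028,0.004],0],
    [[-0.005,0.031,0.005],0],
    [[-0.0055,0.034,0.006],0],
    [[-0.006,0.037,0.007],0],
    [[-0.0065,0.04,0.008],0],
    [[-0.007,0.043,0.009],0],
    [[-0.0075,0.046,0.01],0],
    [[-0.008,0.049,0.011],0],
    [[-0.0084,0.052,0.012],0],
    [[-0.0089,0.055,0.013],0]
  ]
}}

```text
time: 16.7
position: [0.5283, -0.0326, 0.1446]
tool_rot: [-3.131, -0.253, 0.0]
ft_force: [0.3, -1.8, 2.2]
grip_width: 0.499
```

Call:
{"method": "carry_out", "body": {
  "motion": [
    [[-0.0005,0.003,0.001],0],
    [[-0.001,0.006,0.002],0],
    [[-0.0015,0.009,0.003],0],
    [[-0.002,0.012,0.004],0],
    [[-0.0024,0.015,0.005],0],
    [[-0.0029,0.018,0.006],0],
    [[-0.0034,0.021,0.007],0]
  ]
}}

```text
time: 17.4
position: [0.5248, -0.0116, 0.1514]
tool_rot: [-3.131, -0.253, 0.001]
ft_force: [-0.3, -0.2, 0.1]
grip_width: 0.5
```

Call:
{"method": "carry_out", "body": {
  "motion": [
    [[-0.0005,0.003,0.001],0],
    [[-0.001,0.006,0.002],0],
    [[-0.0015,0.009,0.003],0],
    [[-0.002,0.012,0.004],0],
    [[-0.0024,0.015,0.005],0],
    [[-0.0024,0.015,0.005],0],
    [[-0.0024,0.015,0.005],0]
  ]
}}

```text
time: 18.1
position: [0.5227, 0.003, 0.1566]
tool_rot: [-3.131, -0.253, -0.0]
ft_force: [0.7, 0.4, 0.4]
grip_width: 0.499
```

```bash
python3 snap.py f
```

```text
18.2 [0.5226 0.0028 0.1565] [-0.36 -0.21  0.46] [-0.05  0.   -0.01]
```

View pics/pair_f.png

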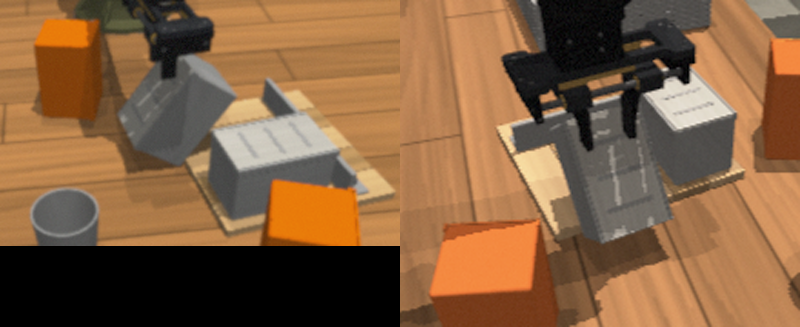

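It leans near 40° with almost no force, so it's at balance. I'll keep going until it falls.

Call:
{"method": "carry_out", "body": {
  "motion": [
    [[-0.0005,0.003,0.0],0],
    [[-0.001,0.006,0.0],0],
    [[-0.0015,0.009,0.0],0],
    [[-0.002,0.012,0.0],0],
    [[-0.0024,0.015,0.0],0],
    [[-0.0029,0.018,0.0],0],
    [[-0.0034,0.021,0.0],0],
    [[-0.0034,0.021,0.0],0],
    [[-0.0034,0.021,0.0],0],
    [[-0.0034,0.021,0.0],0]
  ]
}}

```text
time: 19.2
position: [0.5193, 0.0237, 0.1566]
tool_rot: [3.131, 0.252, 0.0]
ft_force: [-0.1, -0.4, -0.2]
grip_width: 0.497
```

```bash
python3 snap.py g
```

```text
19.3 [0.5193 0.0237 0.1566] [ 0.07  0.33 -0.  ] [-0.1   0.05  0.01]
```

View pics/pair_g.png

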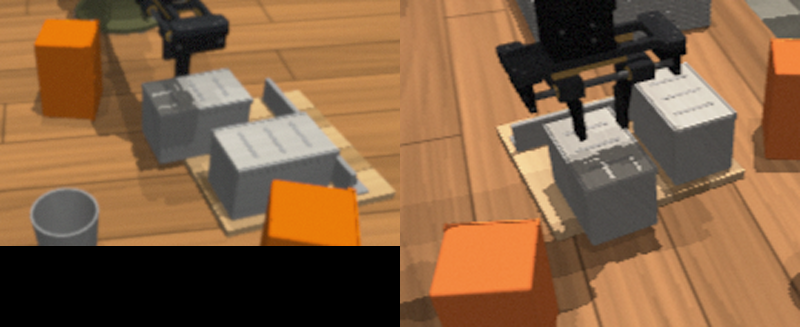

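Lying on the board, lid up, parallel to the neighbour and overhanging the front edge. I'll fit its pose.

Run:
```python
from h import *
S=lambda u,v:(180+u*.65,90+v*.65)
D=lambda u,v:(100+(u-400)*.55,60+v*.55)
o={"scene":[((-75,48,110),S(143,84)),((75,48,110),S(236,70)),((75,-48,110),S(251,97)),((-75,-48,110),S(155,116)),((-75,-48,14),S(163,162))],"side":[((-75,48,14),D(595,243)),((-75,-48,14),D(657,222))]}
p,r=fit(o,(.5,.1,1.73));B=np.load("B.npy");print(p,np.degrees(p[2]),r.tolist())
c,s=np.cos(1.731),np.sin(1.731);print(np.array([[c,s],[-s,c]])@(p[:2]-B[:2]))
```

```text
[0.51954489 0.0609917  1.718089  ] 98.43924842446278 [[0.7, -0.9], [-3.0, -1.1], [3.5, 1.8], [5.0, 0.2], [-1.1, 2.4], [-2.6, 1.6], [0.8, 0.5]]
[ 0.03476186 -0.00690705]
```

Call:
{"method": "carry_out", "body": {
  "motion": [
    [[0.006,-0.035,0],0],
    [[0.0125,-0.077,0],0],
    [[0.0125,-0.077,0],0],
    [[0.0125,-0.077,-0.04],0],
    [[0.0125,-0.077,-0.08],0],
    [[0.0125,-0.077,-0.0915],0],
    [[0.0125,-0.077,-0.0915],0]
  ]
}}

```text
time: 20.0
position: [0.5302, -0.0531, 0.0636]
tool_rot: [3.131, 0.252, -0.006]
ft_force: [0.2, 0.5, 0.3]
grip_width: 0.5
```

Call:
{"method": "carry_out", "body": {
  "motion": [
    [[-0.0008,0.005,0],0],
    [[-0.0016,0.01,0],0],
    [[-0.0024,0.015,0],0],
    [[-0.003,0.018,0],0],
    [[-0.0034,0.021,0],0],
    [[-0.0039,0.024,0],0],
    [[-0.0044,0.027,0],0],
    [[-0.0049,0.03,0],0],
    [[-0.0053,0.033,0],0],
    [[-0.0058,0.036,0],0],
    [[-0.0063,0.039,0],0],
    [[-0.0068,0.042,0],0],
    [[-0.0073,0.045,0],0],
    [[-0.0078,0.048,0],0],
    [[-0.0083,0.051,0],0]
  ]
}}

```text
time: 21.5
position: [0.5235, -0.0019, 0.0652]
tool_rot: [3.131, 0.253, 0.0]
ft_force: [-0.1, -2.4, 2.0]
grip_width: 0.5
```

Call:
{"method": "carry_out", "body": {
  "motion": [
    [[-0.0005,0.003,0],0],
    [[-0.001,0.006,0],0],
    [[-0.0015,0.009,0],0],
    [[-0.002,0.012,0],0],
    [[-0.0024,0.015,0],0],
    [[-0.0029,0.018,0],0],
    [[-0.0034,0.021,0],0],
    [[-0.0039,0.024,0],0],
    [[-0.0044,0.027,0],0],
    [[-0.0049,0.03,0],0],
    [[-0.0053,0.033,0],0],
    [[-0.0058,0.036,0],0]
  ]
}}

```text
time: 22.7
position: [0.5176, 0.0342, 0.0651]
tool_rot: [3.131, 0.253, 0.0]
ft_force: [0.3, -2.4, 1.2]
grip_width: 0.503
```

Call:
{"method": "carry_out", "body": {
  "motion": [
    [[-0.0003,0.002,0],0],
    [[-0.0006,0.004,0],0],
    [[-0.001,0.006,0],0],
    [[-0.0013,0.008,0],0],
    [[-0.0016,0.01,0],0],
    [[-0.0019,0.012,0],0],
    [[-0.0022,0.0135,0],0],
    [[-0.0024,0.015,0],0]
  ]
}}

```text
time: 23.5
position: [0.5152, 0.049, 0.0651]
tool_rot: [3.131, 0.253, 0.0]
ft_force: [0.5, -1.6, 0.4]
grip_width: 0.498
```

Call:
{"method": "carry_out", "body": {
  "motion": [
    [[-0.0002,0.0015,0],0],
    [[-0.0005,0.003,0],0],
    [[-0.0005,0.003,0],0]
  ]
}}

```text
time: 23.8
position: [0.5147, 0.0524, 0.0651]
tool_rot: [-3.131, -0.253, -0.0]
ft_force: [0.3, -1.9, 0.1]
grip_width: 0.499
```

Call:
{"method": "carry_out", "body": {
  "motion": [
    [[-0.0002,0.0015,0],0],
    [[-0.0005,0.003,0],0],
    [[-0.0005,0.003,0],0]
  ]
}}

```text
time: 24.1
position: [0.5142, 0.0553, 0.0651]
tool_rot: [-3.131, -0.253, -0.0]
ft_force: [0.2, -2.0, 0.6]
grip_width: 0.5
```

Call:
{"method": "carry_out", "body": {
  "motion": [
    [[-0.0002,0.001,0],0],
    [[-0.0003,0.002,0],0],
    [[-0.0003,0.002,0],0]
  ]
}}

```text
time: 24.4
position: [0.5139, 0.0571, 0.065]
tool_rot: [-3.131, -0.253, 0.0]
ft_force: [0.8, -1.7, 0.5]
grip_width: 0.497
```

Call:
{"method": "carry_out", "body": {
  "motion": [
    [[-0.0002,0.001,0],0],
    [[-0.0003,0.002,0],0],
    [[-0.0003,0.002,0],0]
  ]
}}

```text
time: 24.7
position: [0.5139, 0.0577, 0.0651]
tool_rot: [3.13, 0.252, 0.001]
ft_force: [1.3, -5.1, 0.3]
grip_width: 0.497
```

Contact with the backstop. I'll press to about 11 N and hold briefly.

Call:
{"method": "carry_out", "body": {
  "motion": [
    [[-0.0002,0.001,0],0],
    [[-0.0003,0.002,0],0],
    [[-0.0004,0.0025,0],0],
    [[-0.0004,0.0025,0],0],
    [[-0.0004,0.0025,0],0],
    [[-0.0004,0.0025,0],0],
    [[-0.0004,0.0025,0],0],
    [[-0.0004,0.0025,0],0]
  ]
}}

```text
time: 25.5
position: [0.514, 0.0578, 0.0653]
tool_rot: [3.127, 0.25, 0.001]
ft_force: [1.9, -9.9, 1.1]
grip_width: 0.499
```

Call:
{"method": "carry_out", "body": {
  "motion": [
    [[0.0004,-0.0025,0],0],
    [[0.001,-0.005,0],0],
    [[0.002,-0.012,0],0],
    [[0.005,-0.03,0],0],
    [[0.01,-0.06,0],0],
    [[0.015,-0.09,0],0],
    [[0.018,-0.11,0.03],0],
    [[0.02,-0.13,0.08],0],
    [[0.02,-0.16,0.13],0],
    [[0.02,-0.2,0.16],0],
    [[0.02,-0.2,0.16],0]
  ]
}}

```text
time: 26.6
position: [0.5347, -0.144, 0.2299]
tool_rot: [3.13, 0.244, 0.012]
ft_force: [1.0, -0.7, -0.5]
grip_width: 0.503
```

```bash
python3 snap.py h
python3 - <<'E'
import cv2,numpy as np
a=cv2.imread("pics/scene_h.png")[125:235,270:440];b=cv2.imread("pics/side_h.png")[80:190,140:310]
cv2.imwrite("pics/ch.png",np.hstack([cv2.resize(i,(400,int(110*400/170)),interpolation=2) for i in(a,b)]))
E
```

```text
26.7 [ 0.5338 -0.1405  0.2266] [ 0.35  0.11 -0.98] [-0.02  0.06 -0.02]
```

View pics/ch.png

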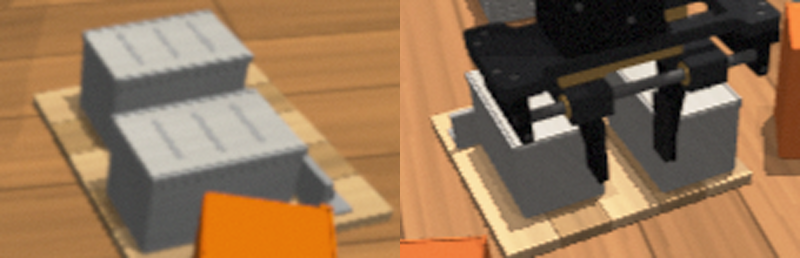

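Run:
```python
from h import *
S=lambda u,v:(270+u*.425,125+v*.425)
D=lambda u,v:(140+(u-400)*.425,80+v*.425)
B=np.load("B.npy");c,s=np.cos(1.731),np.sin(1.731);R=np.array([[c,s],[-s,c]])
q=[(-75,48,110),(75,48,110),(75,-48,110),(-75,-48,110)]
for k,u,sd_ in(("tin",[(83,35),(205,12),(250,58),(118,82)],[((-75,48,14),D(530,218)),((-75,48,110),D(517,143))]),("nb",[(112,115),(247,90),(305,150),(150,178)],[((-75,48,14),D(667,192)),((-75,-48,14),D(737,170))])):
    p,r=fit({"scene":[(a,S(*b)) for a,b in zip(q,u)],"side":sd_},(.5,.1,1.73));print(k,p.round(4),np.degrees(p[2]).round(2),(R@(p[:2]-B[:2])).round(4),r.tolist())
a=cv2.imread("pics/scene0.png");b=cv2.imread("pics/scene_h.png")
for n,(x0,y0,x1,y1) in dict(neigh=(325,170,400,215),beaker=(195,210,250,280),scraper=(70,205,150,265)).items():print(n,cv2.phaseCorrelate(*[np.float64(i[y0:y1,x0:x1].mean(2)) for i in(a,b)]))
```

```text
tin [0.5099 0.1406 1.7515] 100.35 [ 0.1148 -0.0101] [[-0.9, -0.2], [1.6, -0.4], [1.9, -0.4], [0.0, 0.9], [-0.3, 1.6], [0.3, 2.1]]
nb [0.6557 0.1351 1.7331] 99.3 [ 0.0862 -0.1532] [[-1.9, 0.6], [2.2, -0.6], [0.6, -0.7], [0.2, 1.4], [-2.1, 2.2], [0.6, 0.8]]
neigh ((0.7120619398393373, 0.3326851425492805), 0.9182137411156809)
beaker ((0.06185725084116811, 0.17074924772522593), 0.9485075414776257)
scraper ((0.033467518087284986, 0.05383369582976982), 0.990805299749444)
```

The fit has the tin flush within noise and 7–10 mm off lane centre; the other things are unmoved. I'll move the arm clear for one unobstructed check.

Call:
{"method": "carry_out", "body": {
  "motion": [
    [[-0.01,-0.05,0.04],0],
    [[-0.02,-0.1,0.08],0],
    [[-0.03,-0.15,0.1],0],
    [[-0.05,-0.2,0.12],0],
    [[-0.07,-0.25,0.12],0],
    [[-0.09,-0.3,0.12],0],
    [[-0.09,-0.3,0.12],0],
    [[-0.09,-0.3,0.12],0]
  ]
}}

```text
time: 27.5
position: [0.4382, -0.4438, 0.3431]
tool_rot: [3.132, 0.236, -0.007]
ft_force: [-0.8, -0.2, 0.3]
grip_width: 0.499
```

```bash
python3 snap.py i
python3 - <<'E'
import cv2,numpy as np
a=cv2.imread("pics/scene_i.png")[120:220,280:430];b=cv2.imread("pics/side_i.png")[80:190,140:305]
cv2.imwrite("pics/ci.png",np.hstack([cv2.resize(i,(400,int(i.shape[0]*400/i.shape[1])),interpolation=2) for i in(a,b)]))
E
```

```text
27.6 [ 0.4432 -0.4379  0.3428] [0.9  0.64 1.1 ] [ 0.04 -0.02  0.03]
```

The viewer limit is reached, so I'll check numerically: refine the pose by snapping the projected box edges to image gradients, with the neighbour as reference.

Run:
```python
from h import *
from scipy.ndimage import map_coordinates
from scipy.optimize import minimize
G={}
for n in("scene","side"):
    g=cv2.GaussianBlur(cv2.imread(f"pics/{n}_i.png").astype(np.float32),(0,0),1.0)
    G[n]=np.sqrt(cv2.Sobel(g,5,1,0).max(2)**2*0+ (cv2.Sobel(g,5,1,0)**2).sum(2)+(cv2.Sobel(g,5,0,1)**2).sum(2))
q=np.array([(-75,48,110),(75,48,110),(75,-48,110),(-75,-48,110),(-75,48,14),(-75,-48,14)],float)
E=[(0,1),(1,2),(2,3),(3,0),(4,5),(0,4),(3,5)]
t=np.linspace(.08,.92,40)[:,None]
def score(p):
    v=0
    for n in G:
        for a,b in E:
            if n=="scene" and 4 in(a,b):continue
            uv=proj(n,place(p,q[a]*(1-t)+q[b]*t));v+=np.minimum(map_coordinates(G[n],[uv[:,1],uv[:,0]],order=1),150).mean()
    return -v
B=np.load("B.npy");c,s=np.cos(1.731),np.sin(1.731);R=np.array([[c,s],[-s,c]]);out={}
for k,p0 in(("tin",(.511,.14,1.735)),("nb",(.6557,.136,1.733))):
    best=min((minimize(score,np.array(p0)+d,method="Nelder-Mead",options=dict(initial_simplex=np.array(p0)+d+np.array([[0,0,0],[.004,0,0],[0,.004,0],[0,0,.03]]))) for d in np.random.default_rng(0).normal(0,[.003,.003,.015],(12,3))),key=lambda r:r.fun)
    out[k]=best.x;print(k,best.x.round(4),np.degrees(best.x[2]).round(2),(R@(best.x[:2]-B[:2])).round(4),best.fun)
y=out["nb"][2];R=np.array([[np.cos(y),np.sin(y)],[-np.sin(y),np.cos(y)]]);print("tin rel nb",(R@(out["tin"][:2]-out["nb"][:2])).round(4))
```

```text
tin [0.508  0.1466 1.6907] 96.87 [ 0.1212 -0.0092] -849.7031860351562
nb [0.6541 0.1386 1.7228] 98.71 [ 0.0899 -0.1521] -1170.458984375
tin rel nb [0.0301 0.1432]
```

Run:
```python
from h import *
import re
from scipy.ndimage import map_coordinates
# sub-pixel edge points: per edge, search along normal +-4 px for strongest gradient, robust pose fit, iterate
im={n:cv2.GaussianBlur(cv2.imread(f"pics/{n}_i.png").astype(np.float32),(0,0),.8) for n in("scene","side")}
q=np.array([(-75,48,110),(75,48,110),(75,-48,110),(-75,-48,110),(-75,48,14),(-75,-48,14)],float)
E=[(0,1),(1,2),(2,3),(3,0),(4,5),(0,4),(3,5)];t=np.linspace(.1,.9,30)[:,None];w=np.arange(-4,4.01,.25)
for k,p in(("tin",np.array([.5095,.1415,1.733])),("nb",np.array([.6557,.136,1.733]))):
    for it in range(12):
        M=[]
        for n in im:
            for ei,(a,b) in enumerate(E):
                if n=="scene" and ei in(4,5):continue
                P=q[a]*(1-t)+q[b]*t;uv=proj(n,place(p,P));d=uv[-1]-uv[0];nn=np.array([-d[1],d[0]])/np.hypot(*d)
                X=uv[:,None]+w[None,:,None]*nn
                f=sum(np.abs(np.gradient(map_coordinates(im[n][...,c],[X[...,1],X[...,0]],order=1),axis=1)) for c in range(3)).mean(0)
                off=w[f.argmax()];M.append((n,P,uv+off*nn,nn,off,ei))
        fun=lambda x:np.concatenate([(proj(n,place(x,P))-u)@nn for n,P,u,nn,_,_ in M])
        p=least_squares(fun,p,loss="soft_l1").x
    B=np.load("B.npy");c,s=np.cos(1.731),np.sin(1.731)
    print(k,p.round(4),np.degrees(p[2]).round(2),(np.array([[c,s],[-s,c]])@(p[:2]-B[:2])).round(4),[(m[0][:2],m[5],float(m[4])) for m in M])
```

```text
tin [0.5013 0.1441 1.7454] 100.01 [ 0.1197 -0.0022] [('sc', 0, 0.25), ('sc', 1, 1.0), ('sc', 2, 0.0), ('sc', 3, -1.0), ('sc', 6, -0.75), ('si', 0, -4.0), ('si', 1, -2.5), ('si', 2, -4.0), ('si', 3, -3.25), ('si', 4, -0.75), ('si', 5, 0.0), ('si', 6, 3.75)]
nb [0.6542 0.1375 1.7517] 100.36 [ 0.0888 -0.152 ] [('sc', 0, 0.25), ('sc', 1, 0.25), ('sc', 2, 0.0), ('sc', 3, 0.25), ('sc', 6, 0.75), ('si', 0, 0.25), ('si', 1, -2.5), ('si', 2, 0.0), ('si', 3, 0.25), ('si', 4, 0.0), ('si', 5, -4.0), ('si', 6, 1.5)]
```

```bash
python3 -c "
from bench import ticket;print(ticket.close_job())"
```

```text
the job is handed in; nothing more can be done
None
```

The loose grey tin now lies lid up on the board against the backstop, and I handed the job in at about 28 s with the arm clear.

**What I did:** I slid the tin upright to the board's front edge and pressed its foot there at about 6 N. The first tip failed because I drew the gripper back too early, and the tin rocked upright about 10 mm from the edge. I pressed the foot to the edge again and pushed high, and it tipped over. I then slid it along from behind and held it against the backstop at about 10 N. The highest push force I read was about 10 N, but I only read the force at the end of each move.

**Last checks:**
- **Lying right:** the last picture I could view showed it lying on the board, lid up.
- **Reached the backstop:** the tool stopped where expected and the force rose sharply there.
- **Flush:** two fits agreed with the board and neighbour to about 1°. A third gave 2–3° the other way, with a poor match. I set that one aside without proof, as the arm may have blocked the side view.
- **Lane position:** the fits put it 2–10 mm to the neighbour's side of the middle, most likely about 7 mm. I judged that near enough and did not nudge it.
- **Other things:** the beaker and scraper did not move. The neighbour matched its first position within 2 mm; one image check showed a 0.7-pixel shift, which I took for shadow. I saw no contact with it.

I had used all 12 viewable pictures, so the final unobstructed check was numerical only.

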